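Put the glass-cutting kit away

ROBOT

A 7-joint arm with a two-finger parallel gripper is mounted at the origin on a cart in front of the work surface, level with it; the furniture and walls round the work are solid. World frame = base frame: x ahead of the robot, y to its left, z up, the work surface at z = 0. Lengths are in m, angles in rad, forces in N, time in s.
With the tool pointing down it reaches from about 0.4 to 0.875 m from the base axis. Payload 19.3 kg.
Tool frame: the origin (TCP) lies at the very end of the fingers, on their centre line; the grasp point (between the pads) lies 19 mm behind it; z points along the fingers, y is the line along which they close (so a half turn about z gives the same grasp; the last joint's range is limited). The gripper opens to 85 mm and grips with 20 to 120 N. Pads are 22 mm wide; open, the fingers measure 114 mm over their backs; the gripper's body (76 mm by 85 mm) begins 54 mm behind the grasp point. The pads swing forward as they close: fully open they stand 13 mm farther back than shut.
Start: joints at [-1.319, 0.521, -0.036, 1.599, 0.021, 1.021, -0.113], TCP at [0.198, 0.593, 0.231] pointing down, gripper open.
Joint ranges: [-2.91, 2.91], [-0.3, 2.13], [-1.5, 1.42], [0.17, 2.43], [-1.26, 4.41], [0.16, 1.93], [-2.52, 2.52]. Speed limits (rad/s): [1.89, 1.89, 2.39, 2.39, 3.01, 3.01, 3.01].

INTERFACE

Orientations are given as [roll, pitch, yaw] about the fixed x, y, z axes, in that order (R = Rz(yaw) Ry(pitch) Rx(roll)).
In Python, from workcell import bot gives the robot as it stands. The module is installed in compiled form; this text tells all that it offers.
- The arm moves only by the tool apply_moves, never from a script. Its arguments are lists of equal length, an entry for each row: "claw": the finger opening in m, from 0 to 0.0854; "xyz": the shift along the tool's x, y, z in m, a list of three; "twist": the turn, a rotation vector about the tool's x, y, z in rad, a list of three. A call has 1 to 20 rows; each row shifts and turns the commanded pose from where the row before left it, along the tool's axes as they then stand; what a row does not reach is not made up. A row lasts 1/10 s, in which the tool goes at most 50 mm and 8.59 degrees, less where a joint would pass 70% of its speed; a pose out of reach is approached as far as the arm can. A call with a gripper value outside its range is refused whole. The fingers move at their own pace and stop on an object; "force" is the grip in N (left out, the last holds). Time passes only in rows, so rows that do not move let the fingers close. It gives the time, the measured TCP pose, the force, the opening and the grip force at its end, in the units of the state.
- bot.observe(): the state, without advancing time (a new reading comes with each control period).
- bot.grab_frame(name): name is "scene" or "side" or "wrist"; returns a dict with "img" (384x512x3 uint8, red, green, blue), "vfov" (degrees; the focal length in pixels is half the picture's height over the tangent of half this angle, whatever the lens; pixels are square), "cx", "cy" (the principal point, pixels), "view" (4x4, takes a point from world to camera coordinates). Camera axes: x right, y up, looking along -z (the intrinsics and any distortion apply to the point x, -y, -z); pixel columns grow to the right and rows downward; lengths in m; the calibration is good to about 2 mm. A picture is of the moment at which its call begins. There is no depth.
- bot.job_done(): hands the job in; it is judged then, once.
Trained networks look in the newest picture that a camera, given by its name, has taken for a name from the list of things; names that differ only in an ending like _2 or _b are one class to them, and where a whole thing is asked for, a point or a joint stands for the part that bears it (a point fixed in the world has none). Each returns a list of dicts, best first, with "score" (0 to 1); they miss things now and then, are a little off and sometimes report something else, mostly with a low value. They report only what shows in the picture. A call takes as long as a camera call.
- bot.find_in(camera, query): "position" ([x, y, z] in m, in world coordinates, good to about 4 mm: the middle of the surface that is visible of it).
The state is a dict: "clock": time; "qpos": joint angles; "qd": joint speeds; "joint_efforts": joint torques, N m; "position": TCP position; "tool_rot": TCP orientation; "force": force on the tool from outside, world axes, zero at the start; "moment": the same for the moment, N m; "grip_width": finger opening in m; "finger_force": force on a finger pad.
Only numpy, scipy, OpenCV 4.12 (cv2) and the standard library are available. Lean on these libraries where they do the work, as an engineer would, in place of code of your own. Each camera call takes 0.05 s, during which the arm holds its last target. There are 200 camera calls.

TASK

Put the glass-cutting kit away: lay the marking pencil in the narrow tool rest and the glass cutter in the wide one, each lying flat between both forks and about centred lengthwise. Put the small banded magnet block into the open parts box, then fit the lid on the box and press it down until it snaps fully home. Leave the flux tin and the solder reel where they stand.

Things in the scene. Friction and masses are not known exactly. Their poses are not given: they have to be found in the camera images.
- marker: slim red glass-marking pencil lying flat, 117 long (along its x, writing point at +x), 8 thick; origin on its underside, midway along its length, on its centre line. Loose; may lie either way round in its rest.
- cutter: yellow thick-barrelled glass cutter lying flat, about 116 long (along its x, small steel head at +x), barrel 14 thick and 90 long (x = -58 to +32); origin on its underside, midway along its length, on its centre line. Loose; may lie either way round in its rest.
- small_block: small black magnet block with a lighter band round it, 14 (x) by 32 (y) by 12 (z); origin at the centre of its underside. Loose; it lies on the narrow front strip of the bench, left of the rest, with the raised edge of the big glazing tray some 20 behind it, so grip it across its 14 side.
- box_lid: loose white lid of the parts box, 110 (x) by 78 (y) over its skirt (114 by 82 over the flared hem), lying skirt down; origin: centre of its open underside. Skirt 16 deep, 104 by 72 inside; top plate 3 thick (top at z = 19) with a grip bar 50 long (x), 14 thick (y), 26 high (z = 19 to 45). Fits either way round.
- parts_box: grey open box, fixed, 96 (x) by 64 (y) by 30 high, walls and floor 3 thick; origin: centre of underside. A black wedge-shaped spring catch stands 6 out of the middle of each long side. The lid's skirt goes outside the walls, 4 clear. Just laid on, the lid rests on the catches, its origin about 24 above the box's; a push of about 5 to 12 N snaps it down to 14 (plate on rim).
- narrow_rest: narrow aluminium tool rest, fixed: base plate 80 (x) by 47 (y) by 6 thick; at x = -34 and +34 a fork (8 thick in x) of two prongs that lean apart, up to z = 26. Gap between prongs 13 at the plate, 25 at the top. A tool lies along x on the plate (z = 6) through both forks; 60 is free between the forks for fingers. Origin: centre of underside.
- wide_rest: wide aluminium tool rest, fixed: as the narrow rest, but base plate 80 (x) by 57 (y) by 6, and the gap between the prongs is 23 at the plate and 35 at the top. Origin: centre of underside.
- flux_tin: closed round flux tin, 71 across, 32 high; origin at the centre of its underside. A bystander: leave it where it stands.
- solder_reel: flat-lying grey reel of solder, about 87 across, 24 high; origin at the centre of its underside. A bystander: leave it where it stands.

How it is judged:
By the outcome, as a careful person would: the job done as asked, in the order asked, and still so for the second after the job is handed in, with the robot touching nothing.
It also fails if it takes over 107 s, if anything falls off the work surface, if the arm or the gripper's body presses on something with over 40 N, if the wrist force passes 120 N, or if a joint passes its speed limit or range.

## Working session

There is one attempt and no reset: what is moved stays moved. The work goes in short steps, Python scripts to look and compute and a tool call to move; the robot and the scene stay as the last step left them, time stands still between calls to the robot, and variables do not carry over. Pictures are saved under pics/ and viewed, at most 18 in all, crops included, and the job is handed in when it is done.

Besides the shell and the picture viewer there is one more tool, called by a JSON object that holds its "name" and its "arguments". apply_moves: Moves the arm, as the interface text tells. Its arguments: {"type":"object","properties":{"claw":{"type":"array"},"xyz":{"type":"array"},"twist":{"type":"array"},"force":{"type":"number"}},"required":["claw","xyz","twist"]}

```bash
mkdir -p pics; cat > h.py <<'E'
import numpy as np, cv2
from workcell import bot
def snap(cam,fn=None):
    f=bot.grab_frame(cam)
    if fn: cv2.imwrite('pics/'+fn,f['img'][:,:,::-1])
    return f
def ray(f,u,v):
    F=f['img'].shape[0]/2/np.tan(np.radians(f['vfov'])/2)
    d=np.array([(u-f['cx'])/F,-(v-f['cy'])/F,-1.])
    V=np.array(f['view']);R=V[:3,:3];c=-R.T@V[:3,3]
    return c,R.T@d
def onz(f,u,v,z):
    c,d=ray(f,u,v); return c+d*(z-c[2])/d[2]
def proj(f,p):
    F=f['img'].shape[0]/2/np.tan(np.radians(f['vfov'])/2)
    V=np.array(f['view']);q=V[:3,:3]@np.array(p)+V[:3,3]
    return np.array([f['cx']+F*q[0]/-q[2], f['cy']-F*q[1]/-q[2]])
E
python3 - <<'E'
from h import *
np.set_printoptions(precision=4,suppress=True)
s=bot.observe();print({k:np.round(v,3) for k,v in s.items()})
for c in ['scene','side','wrist']:
    f=snap(c,c+'0.png');print(c,f['vfov'],f['cx'],f['cy'],[k for k in f]);
    print(np.array(f['view']))
    for n in ['marker','cutter','small_block','box_lid','parts_box','narrow_rest','wide_rest','flux_tin','solder_reel']:
        print(n,[(np.round(d['position'],3),round(d['score'],2)) for d in bot.find_in(c,n)[:2]])
E
```

```text
{'clock': np.float64(0.0), 'qpos': array([-1.319,  0.522, -0.036,  1.6  ,  0.021,  1.021, -0.113]), 'qd': array([-0.001,  0.002,  0.   , -0.002,  0.   ,  0.001,  0.   ]), 'joint_efforts': array([ -0.   , -92.712,   1.979, -36.995,   0.018,   0.008,  -0.   ]), 'position': array([0.198, 0.593, 0.231]), 'tool_rot': array([-3.14,  0.  ,  2.82]), 'force': array([ 0.427, -0.348,  0.243]), 'moment': array([-0.015,  0.011,  0.035]), 'finger_force': np.float64(0.0), 'grip_width': np.float64(0.085)}
scene 46.30748111706352 258.730443632465 191.18522799200258 ['img', 'vfov', 'cx', 'cy', 'view']
[[ 0.8164 -0.5774  0.0097 -0.4479]
 [ 0.4105  0.592   0.6936 -0.2798]
 [-0.4062 -0.5623  0.7203 -0.8389]
 [ 0.      0.      0.      1.    ]]
marker [(array([ 0.45 , -0.232,  0.006]), 0.74)]
cutter [(array([ 0.453, -0.109,  0.014]), 0.79), (array([0.609, 0.022, 0.003]), 0.22)]
small_block [(array([0.35 , 0.262, 0.012]), 0.58)]
box_lid [(array([0.428, 0.016, 0.023]), 0.83), (array([0.612, 0.021, 0.004]), 0.2)]
parts_box [(array([ 0.618, -0.238,  0.001]), 0.85)]
narrow_rest [(array([ 0.639, -0.094,  0.006])
[... 545 characters left out ...]
)]
box_lid [(array([0.428, 0.011, 0.019]), 0.56)]
parts_box [(array([ 0.617, -0.234,  0.016]), 0.83)]
narrow_rest [(array([ 0.644, -0.101,  0.   ]), 0.89)]
wide_rest [(array([0.611, 0.012, 0.01 ]), 0.56)]
flux_tin [(array([ 0.759, -0.043,  0.034]), 0.9), (array([0.348, 0.259, 0.008]), 0.63)]
solder_reel [(array([ 0.76 , -0.178,  0.02 ]), 0.56)]
wrist 62.786265752642635 254.93447688304587 186.85690617368266 ['img', 'vfov', 'cx', 'cy', 'view']
[[ 0.3161  0.9487 -0.0015 -0.6239]
 [-0.8986  0.2989 -0.3211  0.0423]
 [-0.3042  0.1028  0.947  -0.3814]
 [ 0.      0.      0.      1.    ]]
marker []
cutter []
small_block []
box_lid []
parts_box []
narrow_rest []
wide_rest []
flux_tin []
solder_reel []
```

View pics/scene0.png

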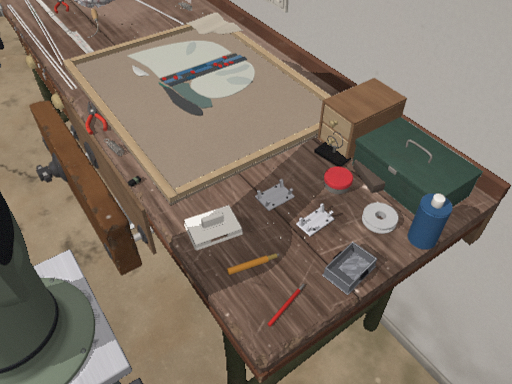

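View pics/side0.png

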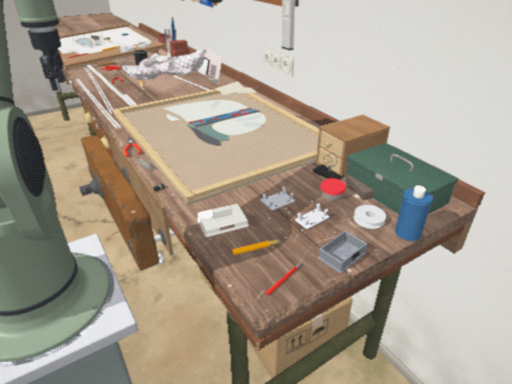

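{"name": "apply_moves", "arguments": {"claw": [0.085,0.085,0.085,0.085,0.085,0.085,0.085,0.085,0.085,0.085,0.085,0.085,0.085,0.085,0.085,0.085,0.085,0.085,0.085,0.085], "xyz": [[-0.027,-0.029,0],[-0.027,-0.029,0],[-0.027,-0.029,0],[-0.027,-0.029,0],[-0.027,-0.029,0],[-0.027,-0.029,0],[-0.027,-0.029,0],[-0.027,-0.029,0],[-0.027,-0.029,0],[-0.027,-0.029,0],[-0.027,-0.029,0],[-0.027,-0.029,0],[-0.027,-0.029,0],[-0.027,-0.029,0],[-0.027,-0.029,0],[-0.027,-0.029,0],[-0.027,-0.029,0],[-0.027,-0.029,0],[-0.027,-0.029,0],[-0.027,-0.029,0]], "twist": [[0,0,0],[0,0,0],[0,0,0],[0,0,0],[0,0,0],[0,0,0],[0,0,0],[0,0,0],[0,0,0],[0,0,0],[0,0,0],[0,0,0],[0,0,0],[0,0,0],[0,0,0],[0,0,0],[0,0,0],[0,0,0],[0,0,0],[0,0,0]]}}

```text
clock: 3.5
position: [0.527, -0.1297, 0.2314]
tool_rot: [3.141, 0.0, 2.82]
force: [1.0, 0.0, 0.7]
grip_width: 0.0849
finger_force: 0.0
```

```bash
python3 - <<'E'
from h import *
s=bot.observe();print({k:np.round(s[k],3) for k in ['clock','qpos','position','tool_rot']})
f=snap('wrist','w1.png');np.save('w1.npy',f,allow_pickle=True)
for n in ['marker','cutter','box_lid','parts_box','narrow_rest','wide_rest']:
    r=bot.find_in('wrist',n)[:1]
    print(n,[(np.round(d['position'],3),round(d['score'],2),np.round(proj(f,d['position']))) for d in r])
cv2.imwrite('pics/w1b.png',cv2.resize(f['img'][:,:,::-1],(800,600),interpolation=cv2.INTER_CUBIC))
E
```

```text
{'clock': np.float64(3.5), 'qpos': array([-0.076,  0.403,  0.278,  1.83 , -0.135,  0.927,  1.511]), 'position': array([ 0.527, -0.13 ,  0.231]), 'tool_rot': array([3.141, 0.   , 2.82 ])}
marker [(array([ 0.452, -0.224,  0.008]), 0.55, array([157., 119.]))]
cutter [(array([ 0.45 , -0.107,  0.014]), 0.88, array([253.,  82.]))]
box_lid [(array([0.447, 0.014, 0.017]), 0.89, array([363.,  40.]))]
parts_box [(array([ 0.612, -0.244,  0.002]), 0.9, array([194., 239.]))]
narrow_rest [(array([ 0.64 , -0.095,  0.007]), 0.87, array([309., 227.]))]
wide_rest [(array([0.61 , 0.026, 0.004]), 0.77, array([397., 176.]))]
```

View pics/w1b.png

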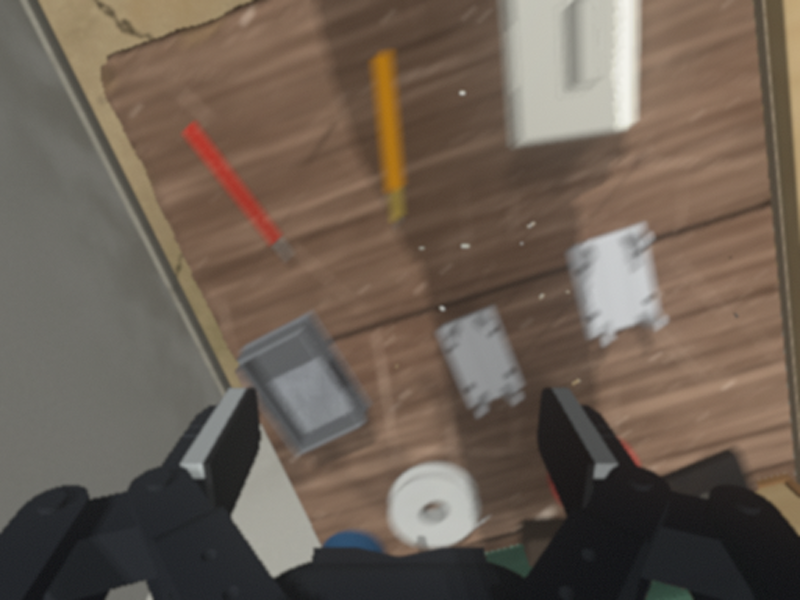

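```bash
python3 - <<'E'
from h import *
np.set_printoptions(precision=4,suppress=True)
f=np.load('w1.npy',allow_pickle=True).item()
img=f['img'];hsv=cv2.cvtColor(img,cv2.COLOR_RGB2HSV);H,S,V=cv2.split(hsv)
def pts(name,P,z):
    Q=np.array([onz(f,x*.64,y*.64,z) for x,y in P]);print(name,'mean',Q.mean(0))
    d=np.diff(np.vstack([Q,Q[:1]]),axis=0);print(' len',np.linalg.norm(d,axis=1)*1000,'ang',np.degrees(np.arctan2(d[:,1],d[:,0])))
pts('narrow',[(437,330),(497,307),(525,393),(465,415)],.006)
pts('wide',[(568,252),(642,225),(663,322),(590,344)],.006)
pts('box',[(238,352),(313,313),(368,405),(300,453)],.03)
pts('marker',[(190,128),(288,258)],.004)
pts('cutter',[(384,52),(398,218)],.007)
pts('lid front hem',[(513,147),(638,130)],.0)
def seg(name,m,z):
    n,l,st,c=cv2.connectedComponentsWithStats(m.astype(np.uint8));k=1+np.argmax(st[1:,4]);ys,xs=np.nonzero(l==k)
    Q=np.array([onz(f,x,y,z)[:2] for x,y in zip(xs,ys)]);m0=Q.mean(0);w,v=np.linalg.eigh(np.cov((Q-m0).T));t=(Q-m0)@v[:,1];n_=(Q-m0)@v[:,0]
    mid=m0+v[:,1]*(t.max()+t.min())/2+v[:,0]*(n_.max()+n_.min())/2
    print(name,len(xs),'mean',m0,'mid',mid,'ang',np.degrees(np.arctan2(v[1,1],v[0,1])),'len',np.ptp(t),'w',np.ptp(n_))
seg('red',((H<8)|(H>172))&(S>150)&(np.arange(384)[:,None]<200),.006)
seg('yel',(H>10)&(H<24)&(S>190)&(V>110)&(np.arange(384)[:,None]<200),.009)
E
```

```text
narrow mean [ 0.6474 -0.0983  0.006 ]
 len [51.436  83.1036 54.4913 83.8129] ang [ 94.4029   1.8678 -85.0502 179.7981]
wide mean [0.6173 0.0197 0.006 ]
 len [57.4945 84.3092 59.6901 81.9247] ang [  92.9766    2.0697  -89.3738 -179.4579]
box mean [ 0.6077 -0.235   0.03  ]
 len [ 67.8286  88.4219  73.4707 101.5604] ang [  99.989     8.2567  -69.8784 -174.0589]
marker mean [ 0.4586 -0.2316  0.004 ]
 len [114.7311 114.7311] ang [  14.9613 -165.0387]
cutter mean [ 0.4558 -0.1123  0.007 ]
 len [113.2048 113.2048] ang [-13.6295 166.3705]
lid front hem mean [0.4977 0.0144 0.    ]
 len [90.1444 90.1444] ang [  79.1005 -100.8995]
red 833 mean [ 0.4449 -0.2344] mid [ 0.4493 -0.2332] ang -164.09664958429929 len 0.09912098618362748 w 0.012595016710276146
yel 802 mean [ 0.4436 -0.1108] mid [ 0.4453 -0.1111] ang 166.94556522368808 len 0.08883138712243646 w 0.011306006823325075
```

{"name": "apply_moves", "arguments": {"claw": [0.04,0.04,0.04,0.04,0.04,0.04,0.04,0.04,0.04,0.04,0.04,0.04,0.04], "xyz": [[0.008,-0.0295,0],[0.008,-0.0295,0],[0.008,-0.0295,0],[0.008,-0.0295,0],[0,0,0.015],[0,0,0.015],[0,0,0.015],[0,0,0.015],[0,0,0.015],[0,0,0.015],[0,0,0.015],[0,0,0.015],[0,0,0]], "twist": [[0,0,0],[0,0,0],[0,0,0],[0,0,0],[0,0,-0.073],[0,0,-0.073],[0,0,-0.073],[0,0,-0.073],[0,0,-0.073],[0,0,-0.073],[0,0,-0.073],[0,0,-0.073],[0,0,0]], "force": 30}}

```text
clock: 5.15
position: [0.4582, -0.2287, 0.1102]
tool_rot: [3.14, -0.002, -2.877]
force: [-0.5, -0.4, 0.1]
grip_width: 0.0401
finger_force: 0.0
```

```bash
cat >> h.py <<'E'
def st():
    s=bot.observe();print({k:np.round(s[k],4).tolist() for k in ['clock','qpos','position','tool_rot','force','grip_width','finger_force']});return s
def seg(f,name,m,z):
    n,l,st,c=cv2.connectedComponentsWithStats(m.astype(np.uint8));k=1+np.argmax(st[1:,4]);ys,xs=np.nonzero(l==k)
    Q=np.array([onz(f,x,y,z)[:2] for x,y in zip(xs,ys)]);m0=Q.mean(0);w,v=np.linalg.eigh(np.cov((Q-m0).T));t=(Q-m0)@v[:,1];n_=(Q-m0)@v[:,0]
    mid=m0+v[:,1]*(t.max()+t.min())/2+v[:,0]*(n_.max()+n_.min())/2
    print(name,len(xs),'mean',m0.round(4),'mid',mid.round(4),'ang',np.degrees(np.arctan2(v[1,1],v[0,1])).round(1),'len',np.ptp(t).round(4),'w',np.ptp(n_).round(4))
def go(s,p,yaw):
    "tool-axis shift (at present yaw) and twist to reach p,yaw"
    y=s['tool_rot'][2];d=np.array(p)-s['position'];c,n=np.cos(y),np.sin(y)
    print('shift',np.round([c*d[0]+n*d[1],n*d[0]-c*d[1],-d[2]],4),'twist z',round(-((yaw-y+np.pi)%(2*np.pi)-np.pi),4))
E
python3 - <<'E'
from h import *
s=st()
f=snap('wrist');cv2.imwrite('pics/w2.png',cv2.resize(f['img'][:,:,::-1],(800,600)))
H,S,V=cv2.split(cv2.cvtColor(f['img'],cv2.COLOR_RGB2HSV))
seg(f,'red',((H<8)|(H>172))&(S>150),.005)
E
```

```text
{'clock': 5.15, 'qpos': [0.2622, 0.5259, 0.1137, 2.0014, -0.0986, 0.6217, 2.2769], 'position': [0.4582, -0.2287, 0.1102], 'tool_rot': [3.1399, -0.0016, -2.8766], 'force': [-0.5487, -0.4497, 0.1339], 'grip_width': 0.0401, 'finger_force': 0.0}
red 1199 mean [ 0.4445 -0.2301] mid [ 0.4482 -0.2292] ang -164.2 len 0.1006 w 0.0081
```

View pics/w2.png

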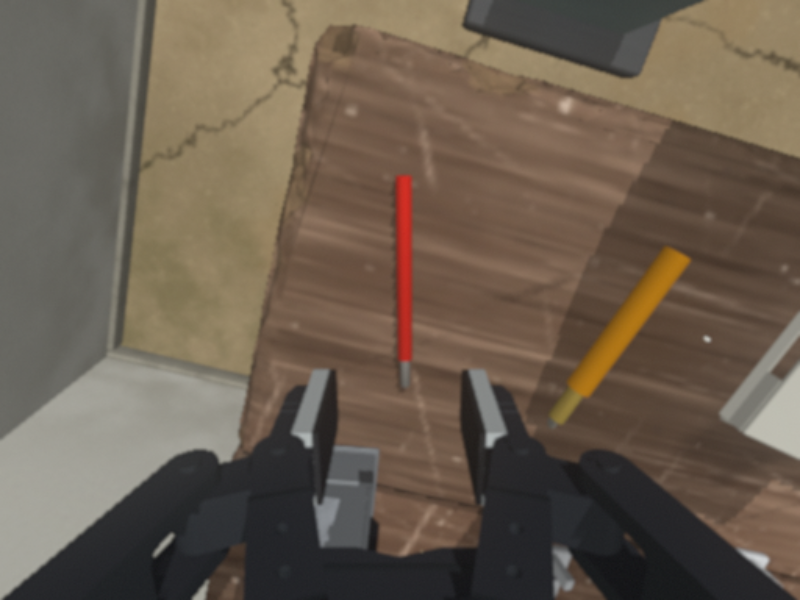

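{"name": "apply_moves", "arguments": {"claw": [0.04,0.04,0.04,0.04,0.04,0.0,0.0,0.0,0.0,0.0,0.0], "xyz": [[0.0015,0.002,0.03],[0,0,0.03],[0,0,0.03],[0,0,0.016],[0,0,0],[0,0,0],[0,0,0],[0,0,0],[0,0,0],[0,0,0],[0,0,0]], "twist": [[0,0,0],[0,0,0],[0,0,0],[0,0,0],[0,0,0],[0,0,0],[0,0,0],[0,0,0],[0,0,0],[0,0,0],[0,0,0]], "force": 30}}

```text
clock: 6.3
position: [0.4577, -0.2286, 0.0067]
tool_rot: [-3.14, 0.002, -2.88]
force: [-0.2, 1.4, 10.7]
grip_width: 0.0063
finger_force: 29.8
```

```bash
python3 - <<'E'
from h import *
s=st()
go(s,(0.62,-0.098,0.12),np.pi+.04)
E
```

```text
{'clock': 6.3, 'qpos': [0.2937, 0.7126, 0.0727, 2.0386, -0.1246, 0.3924, 2.2965], 'position': [0.4577, -0.2286, 0.0067], 'tool_rot': [-3.1404, 0.0018, -2.8798], 'force': [-0.2337, 1.3577, 10.7481], 'grip_width': 0.0063, 'finger_force': 29.7657}
shift [-0.1906  0.0842 -0.1133] twist z 0.2218
```

{"name": "apply_moves", "arguments": {"claw": [0.024,0.024,0.024,0.024,0.0,0.0,0.0,0.0], "xyz": [[0,0,0],[0,0,0],[0,0,0.002],[0,0,0],[0,0,0],[0,0,0],[0,0,0],[0,0,0]], "twist": [[0,0,0],[0,0,0],[0,0,0],[0,0,0],[0,0,0],[0,0,0],[0,0,0],[0,0,0]], "force": 30}}

```text
clock: 7.1
position: [0.4568, -0.2284, 0.0033]
tool_rot: [3.142, -0.0, -2.879]
force: [-1.0, -0.2, 3.0]
grip_width: 0.0068
finger_force: 30.7
```

```bash
python3 - <<'E'
from h import *
s=st()
f=snap('wrist');cv2.imwrite('pics/w3.png',cv2.resize(f['img'][:,:,::-1],(800,600)))
go(s,(0.62,-0.098,0.12),np.pi+.04)
E
```

```text
{'clock': 7.1, 'qpos': [0.2946, 0.7188, 0.0716, 2.0392, -0.1249, 0.3876, 2.2972], 'position': [0.4568, -0.2284, 0.0033], 'tool_rot': [3.1416, -0.0001, -2.8795], 'force': [-1.0139, -0.2011, 3.0102], 'grip_width': 0.0068, 'finger_force': 30.6851}
shift [-0.1914  0.0837 -0.1167] twist z 0.2221
```

View pics/w3.png

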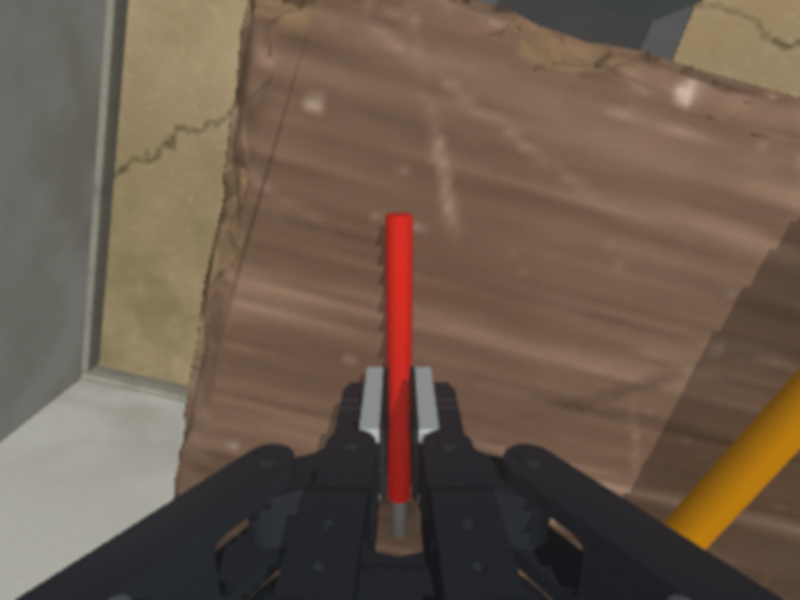

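{"name": "apply_moves", "arguments": {"claw": [0,0,0,0,0,0,0,0,0,0,0,0,0,0,0], "xyz": [[0,0,-0.03],[0,0,-0.045],[0,0,-0.045],[-0.0335,0.008,0],[-0.0335,0.008,0],[-0.0335,0.008,0],[-0.0335,0.008,0],[-0.0335,0.008,0],[-0.0335,0.008,0],[-0.0335,0.008,0],[-0.0335,0.007,0],[0,0,0],[0,0,0],[0,0,0],[0,0,0]], "twist": [[0,0,0],[0,0,0],[0,0,0],[0,0,0],[0,0,0],[0,0,0],[0,0,0],[0,0,0],[0,0,0],[0,0,0],[0,0,0],[0,0,0.074],[0,0,0.074],[0,0,0.074],[0,0,0]]}}

```text
clock: 8.65
position: [0.6993, -0.098, 0.123]
tool_rot: [-3.141, -0.001, -3.103]
force: [0.3, 0.1, 0.0]
grip_width: 0.0067
finger_force: 30.4
```

```bash
python3 - <<'E'
from h import *
s=st()
f=snap('wrist');cv2.imwrite('pics/w4.png',cv2.resize(f['img'][:,:,::-1],(800,600),interpolation=cv2.INTER_CUBIC));np.save('w4.npy',f,allow_pickle=True)
E
```

```text
{'clock': 8.65, 'qpos': [-0.059, 0.7759, 0.1938, 1.4553, -0.169, 0.9271, 1.7921], 'position': [0.6993, -0.098, 0.123], 'tool_rot': [-3.1414, -0.0005, -3.1026], 'force': [0.2996, 0.0627, 0.0268], 'grip_width': 0.0067, 'finger_force': 30.3766}
```

View pics/w4.png

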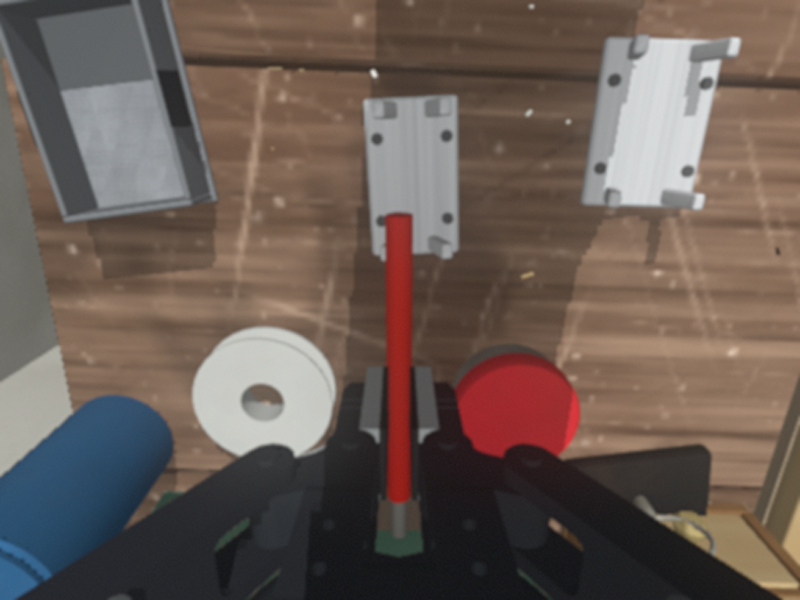

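```bash
python3 - <<'E'
from h import *
np.set_printoptions(precision=4,suppress=True)
f=np.load('w4.npy',allow_pickle=True).item()
def pts(name,P,z):
    Q=np.array([onz(f,x*.64,y*.64,z) for x,y in P]);print(name,'mean',Q.mean(0));print(Q[:,:2].tolist())
    d=np.diff(np.vstack([Q,Q[:1]]),axis=0);print(' len',np.linalg.norm(d,axis=1)*1000,'ang',np.degrees(np.arctan2(d[:,1],d[:,0])))
pts('narrow',[(364,99),(457,96),(459,251),(374,256)],.006)
pts('screws n',[(377,139),(446,136),(447,218),(381,221)],.006)
pts('wide',[(607,38),(719,39),(702,207),(583,205)],.006)
pts('screws w',[(614,80),(706,83),(687,171),(600,168)],.006)
pts('box near edge',[(65,220),(215,203),(163,0)],.03)
E
```

```text
narrow mean [ 0.6426 -0.0932  0.006 ]
[[0.6048002104033412, -0.11945227499868735], [0.6016369628179327, -0.07382328263862115], [0.6795818118881127, -0.06668880222288467], [0.6842008999276905, -0.11266943714125573]]
 len [45.7385 78.2707 46.2121 79.6899] ang [  93.9657    5.2298  -84.2635 -175.1173]
screws n mean [ 0.6427 -0.0936  0.006 ]
[[0.6233506588208165, -0.11258062583612416], [0.6205436756647216, -0.07790552196255755], [0.6619057437938157, -0.07446215927377312], [0.6648910460184125, -0.10939975098509232]]
 len [34.7885 41.5051 35.0649 41.662 ] ang [  94.6281    4.7589  -85.1161 -175.6212]
wide mean [0.612  0.0248 0.006 ]
[[0.5733163375069091, -0.004721187990339229], [0.571668341340052, 0.048420764305274935], [0.6507998882310907, 0.05918195300810773], [0.6522287139502011, -0.003517838558700706]]
 len [53.1675 79.8599 62.7161 78.9216] ang [  91.7762    7.7442  -88.6945 -179.1264]
screws w mean [0.6121 0.0245 0.006 ]
[[0.5914261473056772, 0.0018891191505877453], [0.5910120310109996, 0.04687344567152617], [0.6328004907669912, 0.04711300253692556], [0.633069279703962, 0.0021830452307100984]]
 len [44.9862 41.7891 44.9308 41.6442] ang [  90.5274    0.3285  -89.6572 -179.5956]
box near edge mean [ 0.6304 -0.2174  0.03  ]
[[0.6659742589510362, -0.26109368419789797], [0.6549210351108092, -0.1880619684630006], [0.5703067517001855, -0.203162205730637]]
 len [ 73.8634  85.9511 111.8406] ang [  98.6063 -169.8815  -31.197 ]
```

{"name": "apply_moves", "arguments": {"claw": [0,0,0,0,0,0,0,0,0,0,0], "xyz": [[0,0,0],[0.028,0.0045,0],[0.028,0.0046,0],[0,0,0.03],[0,0,0.03],[0,0,0.02],[0,0,0.01],[0,0,0.008],[0,0,0.008],[0,0,0.006],[0,0,0]], "twist": [[0,0,-0.043],[0,0,0],[0,0,0],[0,0,0],[0,0,0],[0,0,0],[0,0,0],[0,0,0],[0,0,0],[0,0,0],[0,0,0]]}}

```text
clock: 9.8
position: [0.6427, -0.0937, 0.0109]
tool_rot: [3.142, -0.0, -3.058]
force: [-0.2, -0.5, 0.9]
grip_width: 0.0068
finger_force: 30.4
```

```bash
python3 - <<'E'
from h import *
s=st()
f=snap('wrist');cv2.imwrite('pics/w5.png',cv2.resize(f['img'][:,:,::-1],(800,600),interpolation=cv2.INTER_CUBIC))
E
```

```text
{'clock': 9.8, 'qpos': [-0.0388, 0.8467, 0.1432, 1.6635, -0.1789, 0.6445, 1.8542], 'position': [0.6427, -0.0937, 0.0109], 'tool_rot': [3.1415, -0.0004, -3.0582], 'force': [-0.2496, -0.4938, 0.8888], 'grip_width': 0.0068, 'finger_force': 30.3744}
```

View pics/w5.png

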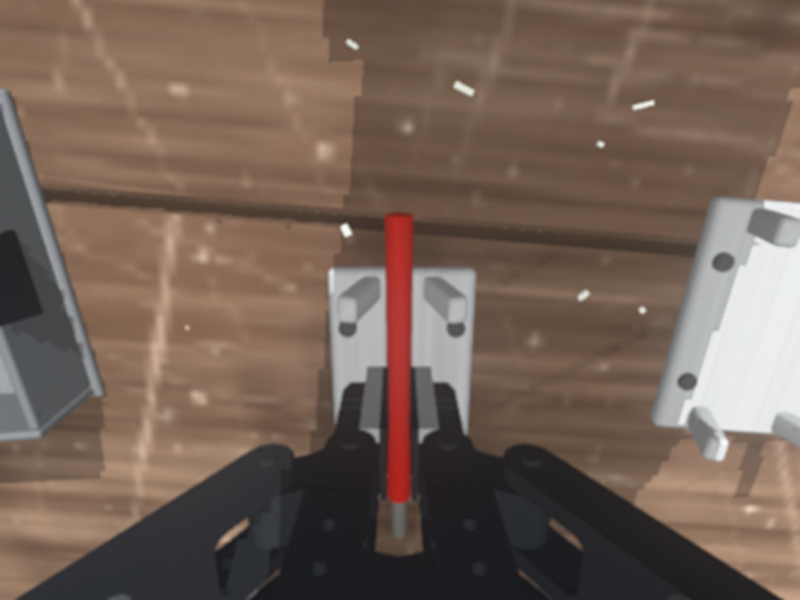

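{"name": "apply_moves", "arguments": {"claw": [0,0,0.03,0.03,0.03,0.03,0.03,0.03,0.03,0.045,0.045,0.045,0.045,0.045,0.045,0.045,0.045,0.045], "xyz": [[0,0,0.0015],[0,0,0],[0,0,0],[0,0,0],[0,0,0],[0,0,-0.02],[0,0,-0.04],[0,0,-0.04],[0.03,0,0],[0.036,0,0],[0.036,0,0],[0.036,0,0],[0.036,0,0],[0,0,0],[0,0,0],[0,0,0],[0,0,0],[0,0,0]], "twist": [[0,0,0],[0,0,0],[0,0,0],[0,0,0],[0,0,0],[0,0,0],[0,0,0],[0,0,0],[0,0,0],[0,0,0],[0,0,0],[0,0,0],[0,0,0],[0,0,0.08],[0,0,0.08],[0,0,0.08],[0,0,0.08],[0,0,0]], "force": 30}}

```text
clock: 11.65
position: [0.4695, -0.1081, 0.1099]
tool_rot: [-3.141, 0.0, 2.903]
force: [0.8, -0.3, 0.0]
grip_width: 0.0451
finger_force: 0.0
```

```bash
python3 - <<'E'
from h import *
s=st()
f=snap('wrist')
H,S,V=cv2.split(cv2.cvtColor(f['img'],cv2.COLOR_RGB2HSV))
m=(H>10)&(H<24)&(S>190)&(V>110)
seg(f,'yel',m,.008)
ys,xs=np.nonzero(m);print(xs.min(),xs.max(),ys.min(),ys.max())
print([(np.round(d['position'],3),round(d['score'],2)) for d in bot.find_in('wrist','cutter')[:1]])
g=snap('scene')
print([(n,np.round(d['position'],3),round(d['score'],2)) for n in ['marker'] for d in bot.find_in('scene',n)[:1]])
cv2.imwrite('pics/w6.png',np.hstack([cv2.resize(f['img'][:,:,::-1],(400,300)),cv2.resize(g['img'][150:300,230:430,::-1],(400,300))]))
E
```

```text
{'clock': 11.65, 'qpos': [-0.0941, 0.5015, 0.2589, 2.0848, -0.2259, 0.581, 1.6564], 'position': [0.4695, -0.1081, 0.1099], 'tool_rot': [-3.1415, 0.0002, 2.9034], 'force': [0.8021, -0.3009, 0.0259], 'grip_width': 0.0451, 'finger_force': 0.0}
yel 1846 mean [ 0.4417 -0.1064] mid [ 0.4444 -0.107 ] ang 167.3 len 0.091 w 0.0132
240 258 98 210
[(array([ 0.449, -0.105,  0.015]), 0.86)]
[('marker', array([ 0.638, -0.098,  0.012]), 0.41)]
```

View pics/w6.png

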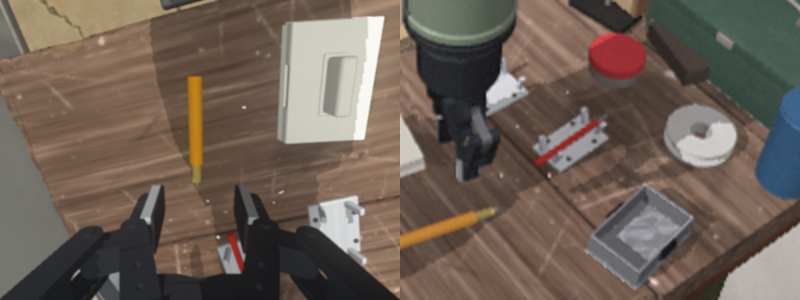

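{"name": "apply_moves", "arguments": {"claw": [0.028,0.028,0.028,0.028,0.028,0.028,0.0,0.0,0.0,0.0,0.0], "xyz": [[0,0,0],[0.0117,-0.0045,0.03],[0,0,0.03],[0,0,0.03],[0,0,0.017],[0,0,0],[0,0,0],[0,0,0],[0,0,0],[0,0,0],[0,0,0]], "twist": [[0,0,-0.0166],[0,0,0],[0,0,0],[0,0,0],[0,0,0],[0,0,0],[0,0,0],[0,0,0],[0,0,0],[0,0,0],[0,0,0]], "force": 40}}

```text
clock: 12.95
position: [0.4572, -0.1099, 0.003]
tool_rot: [3.142, 0.0, 2.922]
force: [0.3, 0.5, -0.7]
grip_width: 0.0127
finger_force: 40.8
```

```bash
python3 - <<'E'
from h import *
s=st()
f=snap('wrist')
H,S,V=cv2.split(cv2.cvtColor(f['img'],cv2.COLOR_RGB2HSV))
seg(f,'yel',(H>10)&(H<24)&(S>190)&(V>90),.01)
E
```

```text
{'clock': 12.95, 'qpos': [0.002, 0.6956, 0.1427, 2.145, -0.2952, 0.3186, 1.7438], 'position': [0.4572, -0.1099, 0.003], 'tool_rot': [3.1416, 0.0004, 2.9217], 'force': [0.2759, 0.5334, -0.6812], 'grip_width': 0.0127, 'finger_force': 40.8227}
yel 4955 mean [ 0.4401 -0.1068] mid [ 0.445  -0.1081] ang 167.3 len 0.0942 w 0.0139
```

{"name": "apply_moves", "arguments": {"claw": [0,0,0,0,0,0,0,0,0,0,0,0,0,0,0,0,0], "xyz": [[0,0,-0.027],[0,0,-0.045],[0,0,-0.045],[-0.0244,0.033,0],[-0.0244,0.033,0],[-0.0244,0.033,0],[-0.0243,0.033,0],[-0.0243,0.0331,0],[0,0,0],[0,0,0],[0,0,0],[0,0,0.035],[0,0,0.035],[0,0,0.015],[0,0,0.012],[0,0,0.012],[0,0,0]], "twist": [[0,0,0],[0,0,0],[0,0,0],[0,0,0],[0,0,0],[0,0,0],[0,0,0],[0,0,0],[0,0,-0.076],[0,0,-0.075],[0,0,-0.075],[0,0,0],[0,0,0],[0,0,0],[0,0,0],[0,0,0],[0,0,0]]}}

```text
clock: 14.7
position: [0.6116, 0.0245, 0.0101]
tool_rot: [-3.141, -0.001, -3.136]
force: [-0.4, -1.1, -0.4]
grip_width: 0.0129
finger_force: 40.9
```

```bash
python3 - <<'E'
from h import *
s=st()
f=snap('wrist');g=snap('scene')
cv2.imwrite('pics/w7.png',np.hstack([cv2.resize(f['img'][:,:,::-1],(400,300)),cv2.resize(g['img'][130:280,200:400,::-1],(400,300))]))
go(s,(0.612,0.0247,.009),-3.135)
E
```

```text
{'clock': 14.7, 'qpos': [-0.2505, 0.8102, 0.1688, 1.7708, -0.2239, 0.5802, 1.6314], 'position': [0.6116, 0.0245, 0.0101], 'tool_rot': [-3.1414, -0.0009, -3.1357], 'force': [-0.4331, -1.0923, -0.3802], 'grip_width': 0.0129, 'finger_force': 40.852}
shift [-0.0004  0.0002  0.0011] twist z -0.0007
```

View pics/w7.png

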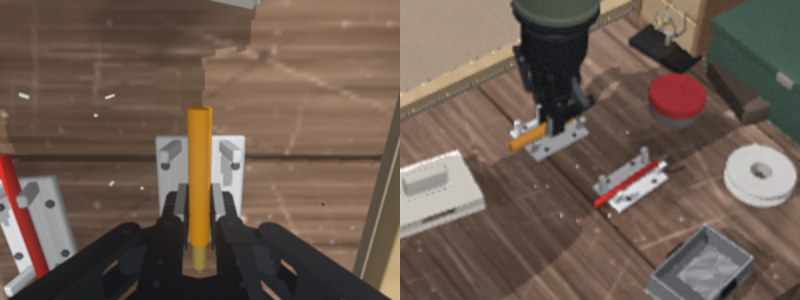

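{"name": "apply_moves", "arguments": {"claw": [0,0,0.036,0.036,0.036,0.036,0.036,0.036,0.036,0.036,0.036,0.036,0.036,0.036,0.036,0.036,0.036], "xyz": [[0,0,0.0012],[0,0,0],[0,0,0],[0,0,0],[0,0,0],[0,0,-0.02],[0,0,-0.05],[0,0,-0.05],[0.027,0.031,0],[0.027,0.031,0],[0.027,0.031,0],[0.027,0.031,0],[0.027,0.031,0],[0.027,0.031,0],[0.027,0.03,0],[0,0,0],[0,0,0]], "twist": [[0,0,0],[0,0,0],[0,0,0],[0,0,0],[0,0,0],[0,0,0],[0,0,0],[0,0,0],[0,0,0],[0,0,0],[0,0,0],[0,0,0],[0,0,0],[0,0,0],[0,0,0],[0,0,0],[0,0,0]]}}

```text
clock: 16.5
position: [0.4214, 0.2401, 0.1298]
tool_rot: [3.141, 0.0, -3.134]
force: [-0.2, -0.4, 0.7]
grip_width: 0.0362
finger_force: 0.0
```

```bash
python3 - <<'E'
from h import *
s=st()
f=snap('wrist');np.save('w8.npy',f,allow_pickle=True)
cv2.imwrite('pics/w8.png',cv2.resize(f['img'][:,:,::-1],(800,600),interpolation=cv2.INTER_CUBIC))
print([(np.round(d['position'],3),round(d['score'],2),proj(f,d['position'])/.64) for d in bot.find_in('wrist','small_block')[:2]])
E
```

```text
{'clock': 16.5, 'qpos': [-0.8201, 0.4662, 0.2348, 2.0631, -0.1783, 0.6305, 1.1136], 'position': [0.4214, 0.2401, 0.1298], 'tool_rot': [3.1413, 0.0003, -3.1338], 'force': [-0.1884, -0.4135, 0.6966], 'grip_width': 0.0362, 'finger_force': 0.0}
[(array([0.353, 0.262, 0.012]), 0.93, array([443.91974321, 155.69613476]))]
```

View pics/w8.png

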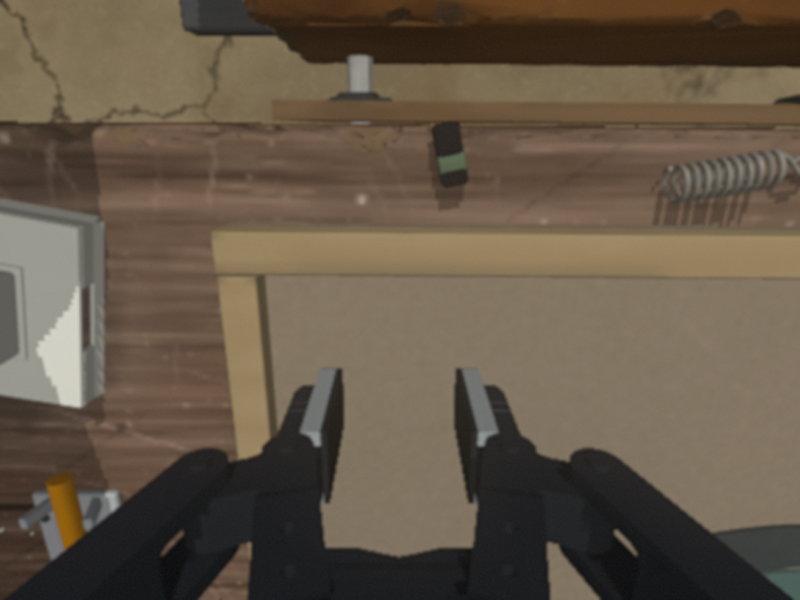

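```bash
python3 - <<'E'
from h import *
np.set_printoptions(precision=4,suppress=True)
f=np.load('w8.npy',allow_pickle=True).item()
Q=np.array([onz(f,x*.64,y*.64,.012) for x,y in [(433,125),(459,123),(467,183),(440,187)]]);print(Q[:,:2],Q.mean(0))
d=np.diff(np.vstack([Q,Q[:1]]),axis=0);print(np.linalg.norm(d,axis=1)*1000,np.degrees(np.arctan2(d[:,1],d[:,0])))
print('edge bench',onz(f,300*.64,123*.64,0),'board near/far z0',onz(f,450*.64,122*.64,0),onz(f,450*.64,100*.64,0),'tray edge z0',onz(f,450*.64,226*.64,0))
c=cv2.resize(f['img'][50:150,200:400,::-1],(800,400),interpolation=cv2.INTER_CUBIC);cv2.imwrite('pics/w8c.png',c)
E
```

```text
[[0.3383 0.2559]
 [0.3372 0.2689]
 [0.3667 0.2745]
 [0.3688 0.2605]] [0.3528 0.265  0.012 ]
[13.0342 29.9892 14.1351 30.9204] [  94.6339   10.6959  -81.1987 -171.4655]
edge bench [0.3378 0.187  0.    ] board near/far z0 [0.3367 0.2656 0.    ] [0.326  0.2651 0.    ] tray edge z0 [0.3917 0.2679 0.    ]
```

View pics/w8c.png

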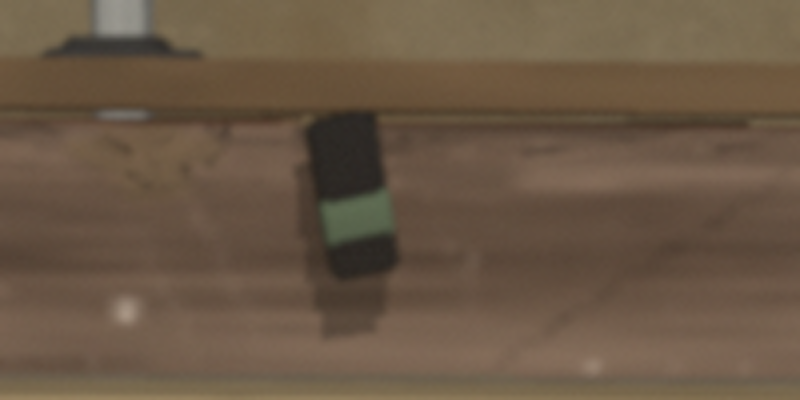

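{"name": "apply_moves", "arguments": {"claw": [0.03,0.03,0.03,0.03,0.03,0.03,0.03,0.03,0.03,0.03,0.03], "xyz": [[0.033,0.0125,0],[0.0332,0.0124,0],[0,0,0],[0,0,0],[0,0,0.035],[0,0,0.035],[0,0,0.025],[0,0,0.015],[0,0,0.01],[0,0,0.006],[0,0,0]], "twist": [[0,0,0],[0,0,0],[0,0,-0.08],[0,0,-0.08],[0,0,0],[0,0,0],[0,0,0],[0,0,0],[0,0,0],[0,0,0],[0,0,0]], "force": 30}}

```text
clock: 17.7
position: [0.3556, 0.2636, 0.0034]
tool_rot: [-3.141, -0.0, -2.977]
force: [0.4, -0.5, 0.2]
grip_width: 0.0302
finger_force: 0.0
```

```bash
python3 - <<'E'
from h import *
s=st()
f=snap('wrist');cv2.imwrite('pics/w9.png',cv2.resize(f['img'][:,:,::-1],(640,480)))
E
```

```text
{'clock': 17.7, 'qpos': [-0.8405, 0.6716, 0.0893, 2.2107, -0.2113, 0.2673, 1.1692], 'position': [0.3556, 0.2636, 0.0034], 'tool_rot': [-3.1413, -0.0003, -2.9767], 'force': [0.4488, -0.4901, 0.2416], 'grip_width': 0.0302, 'finger_force': 0.0}
```

View pics/w9.png

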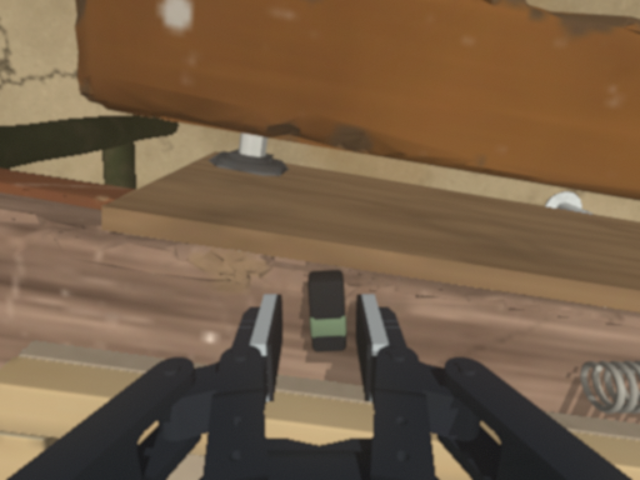

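{"name": "apply_moves", "arguments": {"claw": [0.03,0.0,0.0,0.0,0.0,0.0,0,0,0,0], "xyz": [[0.003,0.003,0],[0,0,0],[0,0,0],[0,0,0],[0,0,0],[0,0,0],[0,0,-0.02],[0,0,-0.04],[0,0,-0.04],[0,0,-0.02]], "twist": [[0,0,0],[0,0,0],[0,0,0],[0,0,0],[0,0,0],[0,0,0],[0,0,0],[0,0,0],[0,0,0],[0,0,0]], "force": 30}}

```text
clock: 18.75
position: [0.3524, 0.267, 0.1266]
tool_rot: [3.139, 0.003, -2.976]
force: [-0.1, -0.1, -0.8]
grip_width: 0.0129
finger_force: 29.4
```

```bash
python3 - <<'E'
from h import *
s=st()
go(s,(.62,-.22,.123),-2.977)
E
```

```text
{'clock': 18.75, 'qpos': [-0.9442, 0.4132, 0.2043, 2.1703, -0.1527, 0.5677, 1.1086], 'position': [0.3524, 0.267, 0.1266], 'tool_rot': [3.1395, 0.0026, -2.9759], 'force': [-0.1416, -0.1141, -0.8317], 'grip_width': 0.0129, 'finger_force': 29.4112}
shift [-0.1836 -0.5244  0.0036] twist z 0.0011
```

{"name": "apply_moves", "arguments": {"claw": [0,0,0,0,0,0,0,0,0,0,0,0,0,0,0,0], "xyz": [[-0.017,-0.035,-0.003],[-0.017,-0.035,-0.003],[-0.017,-0.035,-0.003],[-0.017,-0.035,-0.003],[-0.017,-0.035,-0.003],[-0.017,-0.035,-0.003],[-0.017,-0.035,-0.003],[-0.017,-0.035,-0.003],[-0.017,-0.035,-0.003],[-0.017,-0.035,-0.003],[-0.017,-0.035,-0.003],[-0.017,-0.035,-0.003],[-0.017,-0.035,-0.003],[-0.017,-0.035,-0.003],[-0.017,-0.035,-0.003],[0,0,0]], "twist": [[0,0,0],[0,0,0],[0,0,0],[0,0,0],[0,0,0],[0,0,0],[0,0,0],[0,0,0],[0,0,0],[0,0,0],[0,0,0],[0,0,0],[0,0,0],[0,0,0],[0,0,0],[0,0,0]]}}

```text
clock: 20.35
position: [0.6909, -0.2144, 0.1688]
tool_rot: [-3.139, 0.0, -2.98]
force: [-0.5, 0.5, -1.0]
grip_width: 0.0131
finger_force: 29.5
```

```bash
python3 - <<'E'
from h import *
s=st()
f=snap('wrist');np.save('w10.npy',f,allow_pickle=True)
cv2.imwrite('pics/w10.png',cv2.resize(f['img'][:,:,::-1],(800,600),interpolation=cv2.INTER_CUBIC))
print([(np.round(d['position'],3),round(d['score'],2),proj(f,d['position'])/.64) for d in bot.find_in('wrist','parts_box')[:2]])
E
```

```text
{'clock': 20.35, 'qpos': [0.0887, 0.7563, 0.2283, 1.3706, -0.1789, 1.0333, 2.0807], 'position': [0.6909, -0.2144, 0.1688], 'tool_rot': [-3.1387, 0.0005, -2.9798], 'force': [-0.456, 0.5246, -0.9938], 'grip_width': 0.0131, 'finger_force': 29.452}
[(array([ 0.605, -0.239,  0.005]), 0.63, array([382.13414771, 115.05313391]))]
```

View pics/w10.png

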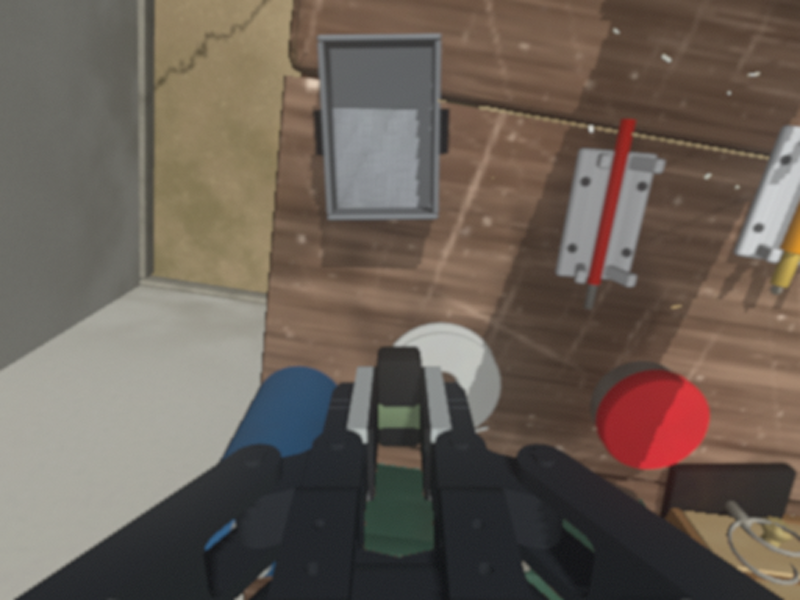

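```bash
python3 - <<'E'
from h import *
np.set_printoptions(precision=4,suppress=True)
f=np.load('w10.npy',allow_pickle=True).item()
for z in (.03,):
    Q=np.array([onz(f,x*.64,y*.64,z) for x,y in [(318,36),(440,34),(438,218),(328,220)]]);print(Q[:,:2],Q.mean(0))
    d=np.diff(np.vstack([Q,Q[:1]]),axis=0);print(np.linalg.norm(d,axis=1)*1000,np.degrees(np.arctan2(d[:,1],d[:,0])))
s=bot.observe();go(s,(*Q.mean(0)[:2],.07),-2.976)
E
```

```text
[[ 0.573  -0.2768]
 [ 0.562  -0.2151]
 [ 0.6554 -0.1984]
 [ 0.6668 -0.2607]] [ 0.6143 -0.2377  0.03  ]
[62.6809 94.8402 63.3423 95.1582] [ 100.0922   10.151   -79.6216 -170.247 ]
shift [ 0.079  -0.0151  0.0983] twist z -0.0008
```

{"name": "apply_moves", "arguments": {"claw": [0,0,0,0,0,0,0,0,0.02,0.02,0.02,0.02,0.02,0.02], "xyz": [[0.04,-0.0075,0],[0.039,-0.0076,0],[0,0,0.045],[0,0,0.045],[0,0,0.03],[0,0,0.02],[0,0,0.016],[0,0,0],[0,0,0],[0,0,0],[0,0,0],[0,0,-0.02],[0,0,-0.04],[0,0,-0.04]], "twist": [[0,0,0],[0,0,0],[0,0,0],[0,0,0],[0,0,0],[0,0,0],[0,0,0],[0,0,0],[0,0,0],[0,0,0],[0,0,0],[0,0,0],[0,0,0],[0,0,0]]}}

```text
clock: 21.85
position: [0.6143, -0.2372, 0.1141]
tool_rot: [3.141, -0.0, -2.976]
force: [0.3, 0.6, 0.8]
grip_width: 0.0201
finger_force: 0.0
```

```bash
python3 - <<'E'
from h import *
s=st()
go(s,(.50,.013,.16),-2.976)
E
```

```text
{'clock': 21.85, 'qpos': [0.1453, 0.7186, 0.2095, 1.607, -0.1855, 0.8359, 2.1657], 'position': [0.6143, -0.2372, 0.1141], 'tool_rot': [3.1415, -0.0003, -2.976], 'force': [0.3371, 0.5796, 0.8445], 'grip_width': 0.0201, 'finger_force': 0.0}
shift [ 0.0715  0.2656 -0.0459] twist z 0.0
```

{"name": "apply_moves", "arguments": {"claw": [0.03,0.03,0.03,0.03,0.03,0.03,0.03,0.03,0.03,0.03,0.03,0.03,0.03], "xyz": [[0.0102,0.038,-0.0095],[0.0102,0.038,-0.0095],[0.0102,0.038,-0.0095],[0.0102,0.038,-0.0095],[0.0102,0.038,-0.0095],[0.0102,0.038,-0.0095],[0.0102,0.038,-0.0095],[0,0,0],[0,0,0],[0,0,0],[0,0,0],[0,0,0],[0,0,0]], "twist": [[0,0,0],[0,0,0],[0,0,0],[0,0,0],[0,0,0],[0,0,0],[0,0,0],[0,0,0.0714],[0,0,0.0714],[0,0,0.0714],[0,0,0.0714],[0,0,0.0714],[0,0,0]]}}

```text
clock: 23.15
position: [0.5004, 0.0134, 0.1797]
tool_rot: [3.141, 0.001, 2.949]
force: [-0.8, 0.0, 0.2]
grip_width: 0.0301
finger_force: 0.0
```

```bash
python3 - <<'E'
from h import *
s=st()
f=snap('wrist');np.save('w11.npy',f,allow_pickle=True)
cv2.imwrite('pics/w11.png',cv2.resize(f['img'][:,:,::-1],(800,600),interpolation=cv2.INTER_CUBIC))
print([(np.round(d['position'],3),round(d['score'],2),proj(f,d['position'])/.64) for d in bot.find_in('wrist','box_lid')[:2]])
bot.grab_frame('scene');print([(np.round(d['position'],3),round(d['score'],2)) for d in bot.find_in('scene','small_block')[:2]])
E
```

```text
{'clock': 23.15, 'qpos': [-0.4007, 0.4143, 0.3332, 1.9888, -0.191, 0.7671, 1.4226], 'position': [0.5004, 0.0134, 0.1797], 'tool_rot': [3.1412, 0.0009, 2.9491], 'force': [-0.8236, 0.0111, 0.2264], 'grip_width': 0.0301, 'finger_force': 0.0}
[(array([0.43 , 0.023, 0.016]), 0.77, array([392.68934923, 144.97265513]))]
[(array([ 0.61 , -0.235,  0.015]), 0.63)]
```

View pics/w11.png

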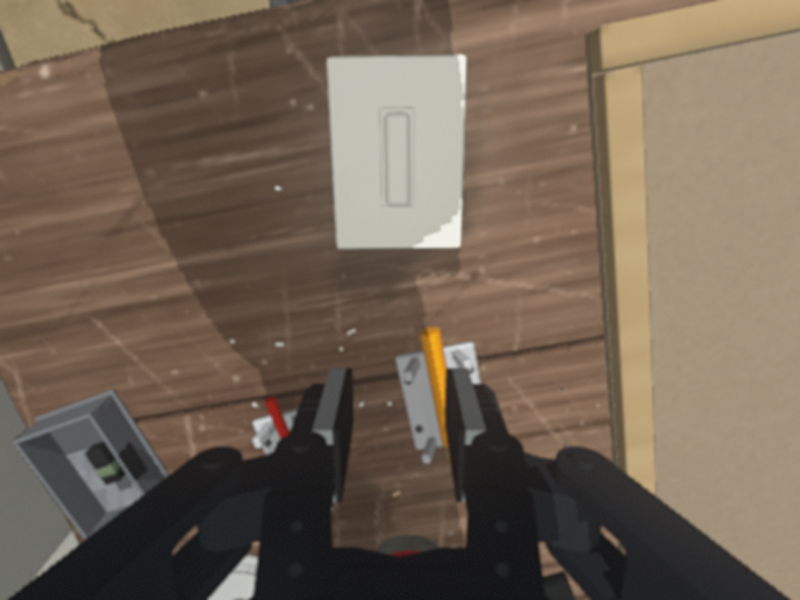

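```bash
python3 - <<'E'
from h import *
np.set_printoptions(precision=4,suppress=True)
f=np.load('w11.npy',allow_pickle=True).item()
for z,P in ((.045,[(385,113),(409,113),(410,205),(387,206)]),(.019,[(328,57),(466,56),(461,248),(337,249)])):
    Q=np.array([onz(f,x*.64,y*.64,z) for x,y in P]);print(Q.mean(0))
    d=np.diff(np.vstack([Q,Q[:1]]),axis=0);print(np.linalg.norm(d,axis=1)*1000,np.degrees(np.arctan2(d[:,1],d[:,0])))
s=bot.observe();go(s,(*Q.mean(0)[:2],.028),2.949)
E
```

```text
[0.4371 0.0246 0.045 ]
[12.721  48.5893 12.9387 49.1483] [ 78.9833  -9.953  -98.5253 169.7954]
[0.4375 0.0246 0.019 ]
[ 77.3201 110.2302  78.4287 110.3869] [  79.3547  -10.1211 -100.5274  169.3028]
shift [ 0.0638 -0.0008  0.1513] twist z 0.003
```

{"name": "apply_moves", "arguments": {"claw": [0.03,0.03,0.03,0.03,0.03,0.03,0.03,0.03,0.0,0.0,0.0,0.0,0.0], "xyz": [[0.032,-0.0004,0],[0.032,-0.0004,0],[0,0,0.045],[0,0,0.045],[0,0,0.035],[0,0,0.02],[0,0,0.011],[0,0,0],[0,0,0],[0,0,0],[0,0,0],[0,0,0],[0,0,0]], "twist": [[0,0,-0.01],[0,0,0],[0,0,0],[0,0,0],[0,0,0],[0,0,0],[0,0,0],[0,0,0],[0,0,0],[0,0,0],[0,0,0],[0,0,0],[0,0,0]], "force": 60}}

```text
clock: 24.65
position: [0.4379, 0.0245, 0.024]
tool_rot: [3.141, 0.002, 2.961]
force: [-1.1, -0.7, 12.1]
grip_width: 0.0131
finger_force: 61.1
```

```bash
python3 - <<'E'
from h import *
s=st()
p=s['position']
go(s,(.6143,-.2377,.12),np.pi+np.radians(10.0))
E
```

```text
{'clock': 24.65, 'qpos': [-0.3185, 0.6287, 0.1658, 2.223, -0.3238, 0.3099, 1.5149], 'position': [0.4379, 0.0245, 0.024], 'tool_rot': [3.141, 0.0016, 2.9605], 'force': [-1.0564, -0.7421, 12.1296], 'grip_width': 0.0131, 'finger_force': 61.0809}
shift [-0.2208 -0.2261 -0.096 ] twist z -0.3556
```

{"name": "apply_moves", "arguments": {"claw": [0,0,0,0,0,0,0,0,0,0,0,0,0,0,0,0,0,0], "xyz": [[0,0,-0.02],[0,0,-0.035],[0,0,-0.04],[0,0,-0.025],[-0.0276,-0.02826,0],[-0.0276,-0.02826,0],[-0.0276,-0.02826,0],[-0.0276,-0.02826,0],[-0.0276,-0.02826,0],[-0.0276,-0.02826,0],[-0.0276,-0.02826,0],[-0.0276,-0.02826,0],[0,0,0],[0,0,0],[0,0,0],[0,0,0],[0,0,0],[0,0,0]], "twist": [[0,0,0],[0,0,0],[0,0,0],[0,0,0],[0,0,0],[0,0,0],[0,0,0],[0,0,0],[0,0,0],[0,0,0],[0,0,0],[0,0,0],[0,0,-0.0711],[0,0,-0.0711],[0,0,-0.0711],[0,0,-0.0711],[0,0,-0.0711],[0,0,0]]}}

```text
clock: 26.45
position: [0.6137, -0.2377, 0.1437]
tool_rot: [-3.141, 0.001, -2.966]
force: [0.7, -0.0, 0.2]
grip_width: 0.0128
finger_force: 59.5
```

```bash
python3 - <<'E'
from h import *
s=st()
go(s,(.6143,-.2377,.06),np.pi+np.radians(10.0))
E
```

```text
{'clock': 26.45, 'qpos': [0.1401, 0.6814, 0.2194, 1.5913, -0.1778, 0.888, 2.1708], 'position': [0.6137, -0.2377, 0.1437], 'tool_rot': [-3.1415, 0.0005, -2.9659], 'force': [0.6607, -0.0077, 0.176], 'grip_width': 0.0128, 'finger_force': 59.4783}
shift [-0.0006 -0.0001  0.0837] twist z 0.0012
```

{"name": "apply_moves", "arguments": {"claw": [0,0,0,0,0,0,0,0,0], "xyz": [[-0.0006,0,0.03],[0,0,0.03],[0,0,0.016],[0,0,0.008],[0,0,0.003],[0,0,0.003],[0,0,0.003],[0,0,0.002],[0,0,0]], "twist": [[0,0,0],[0,0,0],[0,0,0],[0,0,0],[0,0,0],[0,0,0],[0,0,0],[0,0,0],[0,0,0]]}}

```text
clock: 27.35
position: [0.6143, -0.2377, 0.0483]
tool_rot: [-3.141, 0.0, -2.967]
force: [-0.8, -0.2, -0.6]
grip_width: 0.0129
finger_force: 59.5
```

```bash
python3 - <<'E'
from h import *
s=st()
g=snap('scene');w=snap('side')
cv2.imwrite('pics/w12.png',np.hstack([cv2.resize(g['img'][180:330,260:460,::-1],(400,300)),cv2.resize(w['img'][180:330,260:460,::-1],(400,300))]))
E
```

```text
{'clock': 27.35, 'qpos': [0.1607, 0.8065, 0.1864, 1.6323, -0.2039, 0.7217, 2.1895], 'position': [0.6143, -0.2377, 0.0483], 'tool_rot': [-3.1415, 0.0002, -2.9674], 'force': [-0.7661, -0.2171, -0.5652], 'grip_width': 0.0129, 'finger_force': 59.4753}
```

View pics/w12.png

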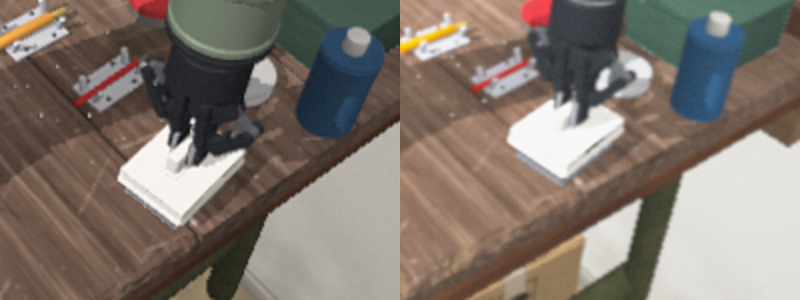

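{"name": "apply_moves", "arguments": {"claw": [0,0,0,0,0,0,0,0,0], "xyz": [[0,0,0.002],[0,0,0.002],[0,0,0.002],[0,0,0.002],[0,0,0.002],[0,0,0.002],[0,0,0.002],[0,0,0],[0,0,0]], "twist": [[0,0,0],[0,0,0],[0,0,0],[0,0,0],[0,0,0],[0,0,0],[0,0,0],[0,0,0],[0,0,0]]}}

```text
clock: 28.35
position: [0.6142, -0.2377, 0.0377]
tool_rot: [3.141, 0.001, -2.968]
force: [-23.1, 10.7, 64.3]
grip_width: 0.0127
finger_force: 68.7
```

{"name": "apply_moves", "arguments": {"claw": [0,0,0.03,0.03,0.03,0.03,0.03,0.03,0.03], "xyz": [[0,0,-0.002],[0,0,-0.002],[0,0,0],[0,0,0],[0,0,0],[0,0,0],[0,0,-0.03],[0,0,-0.045],[0,0,-0.045]], "twist": [[0,0,0],[0,0,0],[0,0,0],[0,0,0],[0,0,0],[0,0,0],[0,0,0],[0,0,0],[0,0,0]]}}

```text
clock: 29.25
position: [0.6138, -0.2376, 0.1591]
tool_rot: [3.141, -0.001, -2.967]
force: [0.5, -0.0, 0.6]
grip_width: 0.0304
finger_force: 0.0
```

{"name": "apply_moves", "arguments": {"claw": [0.03,0.03,0.03,0.03,0.03,0.03,0.03], "xyz": [[0,0,-0.04],[0.03,0.035,0],[0.03,0.035,0],[0.03,0.035,0],[0.03,0.035,0],[0.03,0.035,0],[0,0,0]], "twist": [[0,0,0],[0,0,0],[0,0,0],[0,0,0],[0,0,0],[0,0,0],[0,0,0]]}}

```text
clock: 29.95
position: [0.4323, -0.0885, 0.1981]
tool_rot: [3.14, -0.002, -2.965]
force: [0.3, -0.4, -0.3]
grip_width: 0.0301
finger_force: 0.0
```

```bash
python3 - <<'E'
from h import *
s=st()
w=snap('side');g=snap('scene')
cv2.imwrite('pics/w13.png',np.hstack([cv2.resize(g['img'][150:300,250:450,::-1],(400,300),interpolation=cv2.INTER_CUBIC),cv2.resize(w['img'][150:300,250:450,::-1],(400,300),interpolation=cv2.INTER_CUBIC)]))
for c in ('scene','side'):
  for n in ('marker','cutter','box_lid','flux_tin','solder_reel'): print(c,n,[(np.round(d['position'],3),round(d['score'],2)) for d in bot.find_in(c,n)[:1]])
E
```

```text
{'clock': 29.95, 'qpos': [-0.1277, 0.2867, 0.238, 2.105, -0.0986, 0.7623, 1.9203], 'position': [0.4323, -0.0885, 0.1981], 'tool_rot': [3.1397, -0.0018, -2.9646], 'force': [0.3154, -0.4299, -0.2807], 'grip_width': 0.0301, 'finger_force': 0.0}
scene marker [(array([ 0.638, -0.096,  0.011]), 0.52)]
scene cutter [(array([0.603, 0.023, 0.019]), 0.49)]
scene box_lid [(array([ 0.603, -0.243,  0.033]), 0.64)]
scene flux_tin [(array([ 0.76 , -0.04 ,  0.028]), 0.56)]
scene solder_reel [(array([ 0.763, -0.177,  0.02 ]), 0.96)]
side marker []
side cutter []
side box_lid [(array([ 0.599, -0.251,  0.032]), 0.81)]
side flux_tin [(array([ 0.757, -0.046,  0.031]), 0.96)]
side solder_reel [(array([ 0.76 , -0.179,  0.017]), 0.97)]
```

View pics/w13.png

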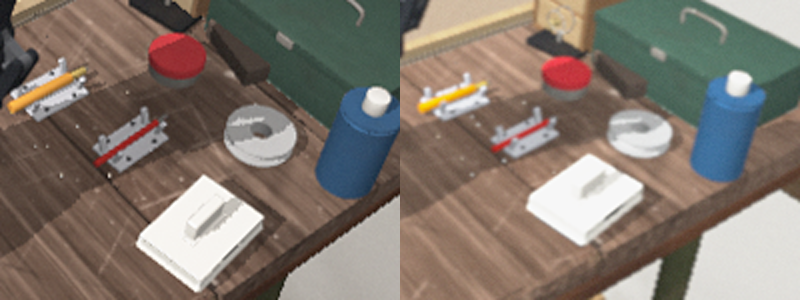

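```bash
python3 -c "
from workcell import bot
print(bot.job_done())"
```

```text
the job is handed in; nothing more can be done
None
```

The job is handed in at about 30 s: the pencil is in the narrow rest and the cutter in the wide one, the block is in the box with the lid pressed down to its home height (about 64 N at the wrist), and the tin and reel are where they stood.

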